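# Pin the hidden carriage through the slotted cover

## Task

Lock the bottle carriage in its housing: take the blue-gripped locating pin from the wooden stand, put its tip through the slot in the housing's cover and slide it lightly along the carriage underneath until you feel it drop into the hidden hole, then press it fully home, upright with its collar down on the cover, and let go. Feel gently and never lean hard on the housing with the pin, and leave the orange-gripped pin in the stand and the things lying around where they are.

Things in the scene. Friction and masses are not known exactly. Their poses are not given: they have to be found in the camera images.
- housing: Carriage housing, bolted down, fixed: dark base plate 86 x 160 x 8 mm, green walls, flat aluminium cover 70 x 144 mm, 8 mm thick, top 62 mm above the table. Origin: centre of the underside, on the table; z up, y along the slot. Inside, a black carriage fills all the space under the slot and stays put when pushed; in its flat top is the pin hole.
- slot (a point): Centre of the slot in the housing's cover, at the cover's top (62 mm above the table). The slot is 14 mm wide (x) and 52 mm long (y), right through the cover; axes as housing.
- carriage_top (a point): Point on the carriage's flat top right under the slot's centre, 46 mm above the table; axes as housing. The hole, 12 mm across, lies at x = 0 and anywhere from y = -17 to +17 mm from here: not measured, to be felt. 12 mm down the hole two sprung balls stick out of its sides: the pin needs a push of 5 to 15 N to pass and is then gripped. The hole is deeper than the pin goes.
- stand: Wooden block 50 x 116 x 50 mm that does not move; origin at the centre of its underside, z up. Two holes 13 mm across at y = +34 and y = -34 mm hold the two pins upright, collars resting on the block's top.
- blue_pin: Locating pin with blue grip, about 60 g; origin at the tip, z up along the pin. Steel shank 10 mm across, 40 mm long, its last 3 mm tapering to 6 mm; steel collar 24 mm across from 40 to 45 mm above the tip; square grip 16 x 16 mm from 45 to 89 mm above the tip. Stands in one of the stand's two holes, tip 10 mm above the table.
- blue_pin_grip (a point): Centre of the blue grip, 67 mm above the pin's tip; z along the pin, up, x and y square to the flats of the grip. While the tip rides on the carriage this point is 113 mm above the table; when the pin is home (collar on the cover) it is 89 mm above the table.
- blue_pin_tip (a point): Tip of the blue pin: centre of the lower end of its shank.
- orange_pin_grip (a point): Centre of the square grip of the orange pin: same grip and collar, but a shank only 22 mm long. Not to be used; stands in the other hole of the stand.
- spare_coil: Black valve coil 30 x 36 x 46 mm, a loose bystander; origin under its centre.
- ball_valve: Brass ball valve with a red lever, 26 x 92 x 42 mm, a loose bystander; origin under its centre.
- thread_tape: White roll of tape 54 mm across, 15 mm tall, a loose bystander; origin under its centre.
- screwdriver_red: Red-handled screwdriver 232 mm long, lying; a loose bystander; origin under its centre.
There are look-alikes about, which are no part of the job. Leave any pink look-alike of the blue_pin alone.

How it is judged (in metres and radians):
At the end, for the whole second after the job is handed in: The blue pin stands upright (within 0.1 rad) in the carriage's hole through the slot, its tip no more than 24.5 mm above the table (collar within 2.5 mm of the cover), at rest and released; the orange pin still stands in its hole, within 12 mm of where it was (z of blue_pin_tip in the frame of housing below 0.0245 m and x of blue_pin_tip in the frame of housing between -0.005 and 0.005 m and y of blue_pin_tip in the frame of housing between -0.024 and 0.024 m and angle between blue_pin_tip's own z axis and vertical below 0.1 rad and linear speed of blue_pin below 0.01 m/s and distance of orange_pin_grip from where it was at the start of the episode below 0.012 m); the robot touches nothing.
It fails at once if the blue pin is pressed against the housing or its carriage with more than 50 N (about 15 N of that is the balls' own squeeze once the pin is in) (contact force between blue_pin and housing above 50 N).
It fails at once if a bystander is moved by more than 25 mm (distance of any of spare_coil, ball_valve, thread_tape, screwdriver_red from where it was at the start of the episode above 0.025 m).
It also fails if it takes over 64 s, if anything falls off the work surface, if the arm or the gripper's body presses on something with over 40 N, if the wrist force passes 120 N, or if a joint passes its speed limit or range.

## Robot

A 6-joint arm with a two-finger parallel gripper is mounted at the origin on a cart in front of the work surface, level with it; the furniture and walls round the work are solid. World frame = base frame: x ahead of the robot, y to its left, z up, the work surface at z = 0. Lengths are in mm, angles in rad, forces in N, time in s.
With the tool pointing down it reaches from about 350 to 975 mm from the base axis. Payload 7.1 kg.
Tool frame: the origin (TCP) lies between the finger pads; the fingertips stand 17 mm ahead of it and the grasp point (between the pads) lies 2 mm behind it (tip_reach is the y of the fingertips in the tool frame, in mm); y points along the fingers, x is the direction in which the jaws open and shut, and the axes are right-handed (so a half turn about y gives the same grasp; the last joint's range is limited). The gripper opens to 88 mm and grips with 3 to 60 N. Pads are 20 mm wide; open, the fingers measure 115 mm over their backs; the gripper's body (75 mm by 178 mm) begins 61 mm behind the grasp point.
Start: joints at [-1.361, 0.423, 1.63, -0, 1.089, -0.019], TCP at [141.775, -608.691, 239.675] pointing down, gripper open.
Joint ranges: [-3, 3], [-0.9, 2.11], [0.09, 2.58], [-1.31, 4.45], [0.11, 2.69], [-2.54, 2.54]. Speed limits (rad/s): [2.39, 2.39, 3.01, 3.14, 3.14, 3.14].

## Interface

Orientations are given as a rotation vector (axis times angle).
In Python, from workcell import get_obs, get_image, camera_model, close_job, silhouettes, tip_of, tip_reach gives the robot as it stands. The module is installed in compiled form; this text tells all that it offers.
- The arm moves only by the tool arm_command, never from a script. Its argument "targets" is a list of rows, each a list of 4 numbers: the shift along the tool's x, y, z in mm, then the turn about the tool's y in rad. A call has 1 to 20 rows; each row shifts and turns the commanded pose from where the row before left it, along the tool's axes as they then stand; what a row does not reach is not made up. A row lasts 1/12 s, in which the tool goes at most 41.7 mm and 7.16 degrees, less where a joint would pass 70% of its speed; a pose out of reach is approached as far as the arm can. A call is refused whole if a number of a shift passes 41.7 or a number of a turn 0.125, either way. A call with a gripper value outside its range is refused whole. "gripper" is the opening in per cent of the stroke, from 0 (shut) to 100 (fully open), set as the call begins (left out, the last holds). The fingers move at their own pace and stop on an object; the grip force is fixed at half the most. Time passes only in rows, so rows that do not move let the fingers close. It gives the time, the measured TCP pose, the force and the opening at its end, in the units of the state.
- get_obs(): the state, without advancing time (a new reading comes with each control period).
- get_image(name): name is "scene" or "top" or "wrist"; returns the picture (400x640x3 uint8, blue, green, red); there is no depth.
- camera_model(name): a dict with "mtx" (3x3 intrinsics, pixels), "position" and "orientation" of the camera in the world. Camera axes: x right, y up, looking along -z (the intrinsics and any distortion apply to the point x, -y, -z); pixel columns grow to the right and rows downward; lengths in mm; the calibration is good to about 2 mm. A picture is of the moment at which its call begins: read the wrist's pose just before it. camera_model takes no time and is no camera call; for the wrist camera it gives the pose at the moment of the call.
- close_job(): hands the job in, once; it reports no verdict.
Trained networks look in the newest picture that a camera, given by its name, has taken for a name from the list of things; names that differ only in an ending like _2 or _b are one class to them, and where a whole thing is asked for, a point or a joint stands for the part that bears it (a point fixed in the world has none). Each returns a list of dicts, best first, with "conf" (0 to 1); they miss things now and then, are a little off and sometimes report something else, mostly with a low value. They report only what shows in the picture. A call takes as long as a camera call. They do not tell look-alikes from the thing itself.
- silhouettes(camera, thing): "pixels" (400x640 bool, what is visible of it) and "at" ([column, row] in pixels, amid what is visible of it).
- tip_of(camera, thing): "at" ([column, row] in pixels: a listed point, or the origin of a listed thing).
The state is a dict: "t": time; "qpos": joint angles; "qvel": joint speeds; "joint_torque": joint torques, N m; "ee_pos": TCP position; "orientation": TCP orientation; "ft_force": force on the tool from outside, world axes, zero at the start; "moment": the same for the moment, N m; "width": finger opening in mm.
Only numpy, scipy, OpenCV 4.12 (cv2) and the standard library are available. Lean on these libraries where they do the work, as an engineer would, in place of code of your own. Each camera call takes 0.05 s, during which the arm holds its last target. There are 200 camera calls.

## Working session

There is one attempt and no reset: what is moved stays moved. The work goes in short steps, Python scripts to look and compute and a tool call to move; the robot and the scene stay as the last step left them, time stands still between calls to the robot, and variables do not carry over. Pictures are saved under pics/ and viewed, about 8 in all and at most 12, crops included, and the job is handed in when it is done.

Besides the shell and the picture viewer there is one more tool, called by a JSON object that holds its "fn" and its "kwargs", one argument or row to a line. arm_command: Moves the arm, as the interface text tells. Its arguments: {"type":"object","properties":{"targets":{"type":"array","items":{"type":"array","items":{"type":"number"}}},"gripper":{"type":"number"}},"required":["targets"]}

```bash
mkdir -p pics
cat > h.py <<'E'
import numpy as np, cv2
from scipy.spatial.transform import Rotation as R
from workcell import *
def cam(n):
    m=camera_model(n); o=np.array(m["orientation"],float)
    r=o if o.shape==(3,3) else R.from_rotvec(o).as_matrix()
    return np.array(m["mtx"]),np.array(m["position"]),r,m
def ray_z(c,px,z):
    K,p,r,m=c
    d=np.linalg.inv(K)@[px[0],px[1],1]; d=r@(d*[1,-1,-1])
    return p+d*(z-p[2])/d[2]
def proj(c,X):
    K,p,r,m=c
    v=(r.T@(np.array(X,float)-p))*[1,-1,-1]; v=K@v; return v[:2]/v[2]
E
python3 - <<'E'
from h import *
o=get_obs(); print({k:np.round(v,3) for k,v in o.items()})
for n in("top","scene","wrist"):
    c=cam(n); print(n,c[3])
for n in("top","scene"):
    im=get_image(n); cv2.imwrite(f"pics/{n}.png",im)
    for t in("slot","blue_pin_grip","orange_pin_grip","housing","stand"):
        for d in tip_of(n,t)[:3]: print(n,t,np.round(d["at"],1),round(d["conf"],2),np.round(ray_z(cam(n),d["at"],{"slot":62,"blue_pin_grip":77,"orange_pin_grip":77+18-18}.get(t,0)),1))
E
```

```text
{'t': np.float64(0.0), 'qpos': array([-1.361,  0.424,  1.631, -0.   ,  1.089, -0.019]), 'qvel': array([-0.   , -0.001, -0.   , -0.001, -0.001, -0.001]), 'joint_torque': array([ 1.0000e-03, -5.4462e+01, -2.7366e+01,  6.5000e-02,  2.3000e-02,
       -0.0000e+00]), 'ee_pos': array([ 141.681, -608.184,  238.89 ]), 'orientation': array([-1.308,  1.04 , -1.038]), 'ft_force': array([ 0.199,  0.001, -0.005]), 'moment': array([-0.005, -0.038,  0.008]), 'width': np.float64(88.207)}
top {'mtx': array([[482.38797426,   0.        , 319.59675712],
       [  0.        , 482.38797426, 205.31808899],
       [  0.        ,   0.        ,   1.        ]]), 'position': array([ 357.47453373,  -57.06372896, 1286.67601635]), 'orientation': array([ 0.08821486, -0.09184229, -1.56045321])}
scene {'mtx': array([[466.89879635,   0.        , 319.0902688 ],
       [  0.        , 466.89879635, 197.88020038],
       [  0.        ,   0.        ,   1.        ]]), 'position': array([ 75.08701391, 588.66379839, 677.20743614]), 'orientation': array([ 0.35374769, -1.12213904, -2.33394374])}
wrist {'mtx': array([[292.986256
[... 320 characters left out ...]
ue_pin_grip [261.4 218.2] 0.64 [463.   86.8  77. ]
top blue_pin_grip [282.7 191.2] 0.63 [532.1  34.4  77. ]
top orange_pin_grip [230.6 215.9] 0.54 [468.2 164.5  77. ]
top housing [333.1 210.4] 0.68 [492.4 -95.8   0. ]
top stand [246.8 222.4] 0.58 [458.2 134.8   0. ]
top stand [333.  207.2] 0.36 [501.  -95.4   0. ]
scene slot [336.1 187.1] 0.58 [ 501.6 -102.    62. ]
scene slot [402.1 214.3] 0.56 [341.4 -98.2  62. ]
scene blue_pin_grip [287.9 211.2] 0.62 [529.1  34.8  77. ]
scene blue_pin_grip [295.4 236.2] 0.5 [473.6  85.3  77. ]
scene orange_pin_grip [270.2 263.2] 0.62 [469.8 165.6  77. ]
scene housing [335.8 211.9] 0.92 [495.9 -93.4   0. ]
scene stand [288.1 279.8] 0.62 [464.7 126.5   0. ]
```

```bash
python3 -c "
import cv2,numpy as np
a=cv2.imread('pics/top.png');b=cv2.imread('pics/scene.png')
cv2.imwrite('pics/both.png',cv2.resize(np.vstack([a,b]),None,fx=.75,fy=.75))"
```

```text
(no output)
```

View pics/both.png

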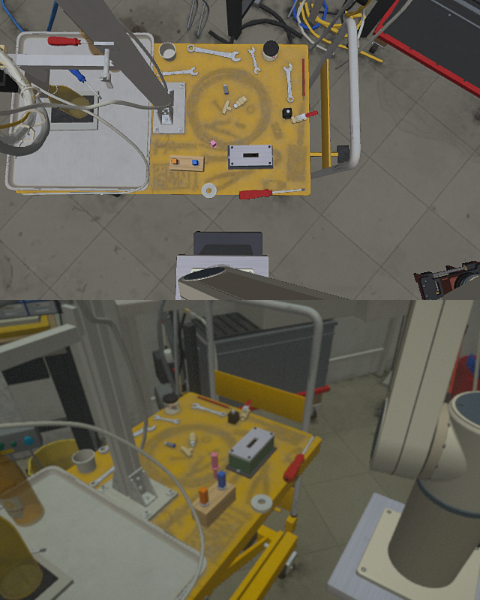

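Run:
```python
from h import *
o=get_obs(); M=R.from_rotvec(o["orientation"]).as_matrix(); print(M.round(3))
# moves in tool frame to go to view pose with yaw 
t=np.array([440,-60,235])-o["ee_pos"]; print((M.T@t).round(1))
c=cam("wrist"); print("cam z-axis",c[2].round(2),"cam offset tool",(M.T@(c[1]-o["ee_pos"])).round(1))
a=cv2.imread('pics/top.png'); b=cv2.imread('pics/scene.png')
for n,px in(("top",a),("scene",b)):
  for t in("stand","housing"):
    m=silhouettes(n,t)[0]["pixels"]; r=cv2.minAreaRect(np.argwhere(m)[:,::-1].astype(np.float32)); print(n,t,r)
cv2.imwrite('pics/c.png',np.hstack([cv2.resize(a[170:270,200:420],None,fx=3.5,fy=3.5)[:, :770]]))
cv2.imwrite('pics/c2.png',np.vstack([cv2.resize(a[170:270,200:420],(770,350)),]))
```

```text
[[ 0.227  0.     0.974]
 [-0.974  0.     0.227]
 [-0.    -1.     0.   ]]
[-466.7    4.7  414.9]
cam z-axis [[ 0.23  0.94  0.24]
 [-0.97  0.22  0.06]
 [-0.   -0.25  0.97]] cam offset tool [   0.6 -145.1   68.1]
top stand ((248.53208923339844, 217.26226806640625), (47.563758850097656, 21.153926849365234), 2.4895529747009277)
top housing ((333.5, 209.0), (32.0, 59.0), 90.0)
scene stand ((284.5000305175781, 268.5000305175781), (39.59797668457031, 70.71067810058594), 45.0)
scene housing ((334.7310485839844, 202.5439453125), (46.43168258666992, 77.09030151367188), 41.72951126098633)
```

{"fn": "arm_command", "kwargs": {
  "targets": [
    [0, 0, 0, -0.122],
    [0, 0, 0, -0.122],
    [0, 0, 0, -0.122],
    [0, 0, 0, -0.122],
    [0, 0, 0, -0.122],
    [0, 0, 0, -0.122],
    [0, 0, 0, -0.122],
    [0, 0, 0, -0.122],
    [0, 0, 0, -0.122],
    [0, 0, 0, -0.122],
    [0, 0, 0, -0.122]
  ],
  "gripper": 60
}}

```text
t: 1.72
ee_pos: [141.8, -608.7, 239.7]
orientation: [-1.571, -0.005, 0.005]
ft_force: [0.6, -0.8, 0.3]
width: 52.3
```

{"fn": "arm_command", "kwargs": {
  "targets": [
    [21, 0, 32, 0],
    [21, 0, 32, 0],
    [21, 0, 32, 0],
    [21, 0, 32, 0],
    [21, 0, 32, 0],
    [21, 0, 32, 0],
    [21, 0, 32, 0],
    [21, 0, 32, 0],
    [21, 0, 32, 0],
    [21, 0, 32, 0],
    [21, 0, 32, 0],
    [21, 0, 32, 0],
    [21, 0, 32, 0],
    [21, 0, 32, 0],
    [21, 0, 32, 0],
    [11, 0, 20, 0]
  ]
}}

```text
t: 3.05
ee_pos: [469.6, -106.0, 240.1]
orientation: [-1.571, -0.002, -0.0]
ft_force: [0.1, -0.6, 0.3]
width: 52.6
```

{"fn": "arm_command", "kwargs": {
  "targets": [
    [0, 0, 0, 0],
    [0, 0, 0, 0]
  ]
}}

```text
t: 3.22
ee_pos: [468.2, -107.7, 239.7]
orientation: [-1.571, -0.002, 0.002]
ft_force: [-0.4, -0.2, -0.6]
width: 52.5
```

```bash
cat > look.py <<'E'
from h import *
import sys
Z={"slot":62,"blue_pin_grip":77,"orange_pin_grip":77}
def look(name,things):
    o=get_obs(); c=cam("wrist"); im=get_image("wrist"); cv2.imwrite(f"pics/{name}.png",im)
    print(o["ee_pos"].round(1),o["orientation"].round(3))
    np.savez(f"pics/{name}.npz",K=c[0],p=c[1],r=c[2])
    for t in things:
        for d in tip_of("wrist",t)[:3]: print(t,np.round(d["at"],1),round(d["conf"],2),ray_z(c,d["at"],Z.get(t,0)).round(1))
look(sys.argv[1],sys.argv[2:])
E
python3 look.py w1 slot housing
```

```text
[ 468.2 -107.7  239.7] [-1.571 -0.002  0.002]
slot [341.  177.9] 0.88 [493.7 -91.8  62. ]
housing [340.  174.1] 0.73 [497.2 -96.7   0. ]
```

{"fn": "arm_command", "kwargs": {
  "targets": [
    [0, 0, 40, 0],
    [0, 0, 40, 0],
    [0, 0, 40, 0],
    [0, 0, 40, 0],
    [0, 0, 30, 0],
    [0, 0, 0, 0],
    [0, 0, 0, 0]
  ]
}}

```text
t: 3.95
ee_pos: [467.6, 81.4, 239.7]
orientation: [-1.571, -0.001, 0.001]
ft_force: [-0.6, -0.9, -0.7]
width: 52.6
```

```bash
python3 look.py w2 blue_pin_grip orange_pin_grip stand
python3 -c "
import cv2,numpy as np
cv2.imwrite('pics/w12.png',np.vstack([cv2.imread('pics/w1.png')[50:350,:],cv2.imread('pics/w2.png')[50:350,:]]))"
```

```text
[467.6  81.4 239.7] [-1.571e+00 -1.000e-03  1.000e-03]
blue_pin_grip [372.8 235. ] 0.81 [528.8  35.6  77. ]
blue_pin_grip [317.4 185.7] 0.6 [467.   91.3  77. ]
orange_pin_grip [321.7 120.4] 0.55 [471.2 158.2  77. ]
stand [318.1 150.5] 0.72 [467.7 123.    0. ]
```

View pics/w12.png

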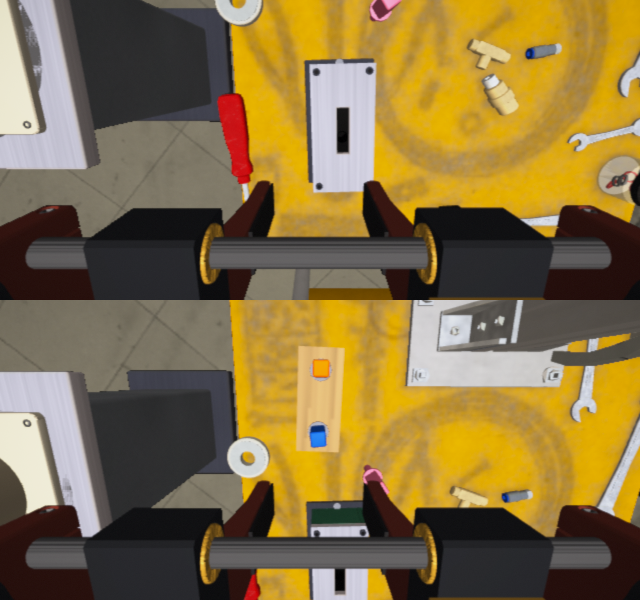

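Run:
```python
from h import *
def ld(n):
    z=np.load(f"pics/{n}.npz"); return z["K"],z["p"],z["r"],None
def blob(n,roi,f):
    im=cv2.imread(f"pics/{n}.png").astype(int); m=f(im)
    q=np.zeros(m.shape,bool); x0,x1,y0,y1=roi; q[y0:y1,x0:x1]=m[y0:y1,x0:x1]
    _,l,s,_=cv2.connectedComponentsWithStats(q.astype(np.uint8)); k=1+s[1:,4].argmax()
    return np.argwhere(l==k)[:,::-1].astype(np.float32)
def rect(n,p,z):
    c=ld(n); b=cv2.boxPoints(cv2.minAreaRect(cv2.convexHull(p)))
    # map hull to world then fit
    w=np.array([ray_z(c,q,z)[:2] for q in cv2.convexHull(p)[:,0]],np.float32); return cv2.minAreaRect(w)
B=lambda im:(im[...,0]>im[...,2]+60)&(im[...,0]>im[...,1]+25)
for lo in(0,160,200,230):
    p=blob("w2",(290,350,160,220),lambda im:B(im)&(im[...,0]>lo)); print("blue",lo,len(p),rect("w2",p,99),p.min(0),p.max(0))
O=lambda im:(im[...,2]>200)&(im[...,0]<60)&(im[...,1]<170)
p=blob("w2",(305,340,105,135),O); print("orange",len(p),rect("w2",p,99))
p=blob("w1",(325,360,140,220),lambda im:im.max(2)<70); print("slot",len(p),rect("w1",p,62),p.min(0),p.max(0))
p=blob("w1",(300,385,100,250),lambda im:(im.min(2)>140)); print("cover",len(p),rect("w1",p,62),p.min(0),p.max(0))
im=cv2.imread("pics/w2.png")[150:230,280:360]; im1=cv2.imread("pics/w1.png")[100:250,290:400]
cv2.imwrite("pics/c3.png",np.hstack([cv2.resize(im,(400,400)),cv2.resize(im1,(330,450))[:400]]))
```

```text
blue 0 307 ((467.11651611328125, 95.00285339355469), (14.929631233215332, 20.121936798095703), 0.07828600704669952) [310. 176.] [325. 196.]
blue 160 231 ((467.10205078125, 92.49332427978516), (14.886512756347656, 15.16879940032959), 0.42355871200561523) [310. 181.] [325. 196.]
blue 200 204 ((467.2793273925781, 92.03845977783203), (14.07768440246582, 14.591653823852539), 5.947134494781494) [310. 182.] [325. 196.]
blue 230 169 ((467.117919921875, 92.03268432617188), (12.927367210388184, 12.135801315307617), 0.07794652879238129) [311. 183.] [324. 195.]
orange 265 ((469.8548889160156, 159.63682556152344), (14.10846996307373, 14.349790573120117), 0.081241674721241)
slot 480 ((494.7444152832031, -94.0888442993164), (11.31328010559082, 48.55445098876953), 1.5858259201049805) [337. 158.] [347. 201.]
cover 7383 ((495.5357666015625, -92.97442626953125), (70.57612609863281, 148.3427734375), 1.4853127002716064) [310. 109.] [375. 242.]
```

View pics/c3.png

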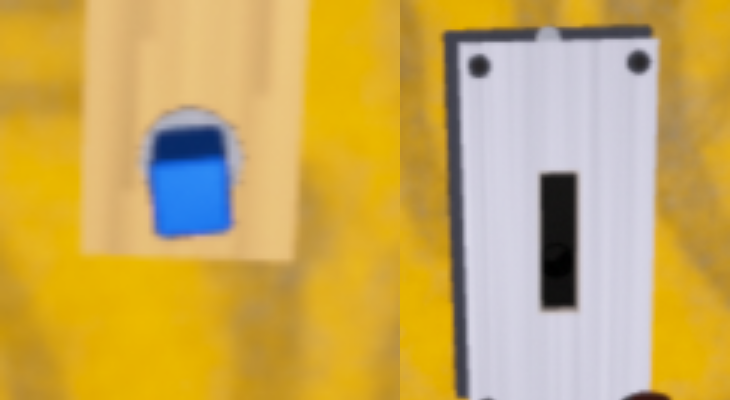

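{"fn": "arm_command", "kwargs": {
  "targets": [
    [0, 0, 0, -0.09],
    [0.5, 0, 10.5, 0],
    [0, 35, 0, 0],
    [0, 35, 0, 0],
    [0, 25, 0, 0],
    [0, 0, 0, 0],
    [0, 0, 0, 0]
  ]
}}

```text
t: 4.73
ee_pos: [466.6, 91.5, 144.0]
orientation: [-1.57, -0.066, 0.071]
ft_force: [0.5, 0.1, 0.1]
width: 52.7
```

```bash
python3 look.py w3 blue_pin_grip orange_pin_grip
python3 -c "
import cv2
cv2.imwrite('pics/w3c.png',cv2.resize(cv2.imread('pics/w3.png')[40:360,160:480],(640,640))[:600])"
```

```text
[466.6  91.5 144. ] [-1.57  -0.066  0.071]
blue_pin_grip [318.5 223. ] 0.9 [466.8  90.6  77. ]
orange_pin_grip [330.7 130.9] 0.83 [469.4 158.9  77. ]
```

View pics/w3c.png

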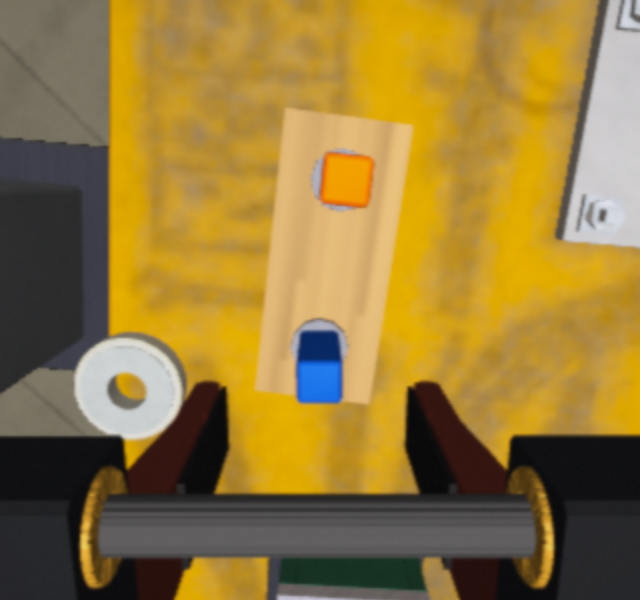

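{"fn": "arm_command", "kwargs": {
  "targets": [
    [0, 25, 0, 0],
    [0, 25, 0, 0],
    [0, 16, 0, 0],
    [0, 0, 0, 0],
    [0, 0, 0, 0]
  ]
}}

```text
t: 5.3
ee_pos: [467.9, 91.9, 79.5]
orientation: [-1.57, -0.071, 0.07]
ft_force: [0.2, -0.5, -0.2]
width: 52.7
```

{"fn": "arm_command", "kwargs": {
  "targets": [
    [0, 0, 0, 0],
    [0, 0, 0, 0],
    [0, 0, 0, 0],
    [0, 0, 0, 0],
    [0, 0, 0, 0],
    [0, 0, 0, 0],
    [0, 0, 0, 0]
  ],
  "gripper": 0
}}

```text
t: 5.88
ee_pos: [467.5, 91.9, 79.0]
orientation: [-1.57, -0.071, 0.07]
ft_force: [-0.5, 0.2, 4.4]
width: 15.8
```

{"fn": "arm_command", "kwargs": {
  "targets": [
    [0, -15, 0, 0],
    [0, -30, 0, 0],
    [0, -35, 0, 0],
    [0, -30, 0, 0.065],
    [22.5, 0, -20, 0],
    [0, 0, -35, 0],
    [0, 0, -35, 0],
    [0, 0, -35, 0],
    [0, 0, -35, 0],
    [0, 0, -26.5, 0],
    [0, 0, 0, 0],
    [0, 0, 0, 0],
    [0, 0, 0, 0]
  ]
}}

```text
t: 6.97
ee_pos: [494.1, -93.8, 188.4]
orientation: [-1.57, -0.018, 0.02]
ft_force: [0.1, 0.3, -1.7]
width: 15.7
```

```bash
python3 look.py w4 slot blue_pin_tip
python3 - <<'E'
from h import *
o=get_obs(); print(o["ft_force"],o["width"])
a=cv2.imread("pics/w4.png")
ims=[cv2.resize(a[100:330,180:470],(580,460))]
for n in("scene","top"):
    im=get_image(n); u=proj(cam(n),[495,-94,80]).astype(int); print(n,u); cv2.imwrite(f"pics/{n}2.png",im)
    for t in("slot","blue_pin_tip"):
        for d in tip_of(n,t)[:3]: print(t,np.round(d["at"],1),round(d["conf"],2),proj(cam(n),[*o["ee_pos"][:2],o["ee_pos"][2]-69]),proj(cam(n),[495,-94,62]))
    ims.append(cv2.resize(im[max(u[1]-50,0):u[1]+50,u[0]-50:u[0]+50],(220,220)))
r=np.vstack(ims[1:]+[np.zeros((20,220,3),np.uint8)])
cv2.imwrite("pics/c4.png",np.hstack([ims[0],r]))
E
```

```text
[494.1 -93.8 188.4] [-1.57  -0.018  0.02 ]
blue_pin_tip [316.3 218.7] 0.78 [ 492.8 -128.5    0. ]
blue_pin_tip [354.5  71.7] 0.68 [529.3  33.9   0. ]
[-0.61984722 -0.2064404  -0.37533152] 15.567151359551552
scene [336 183]
slot [338.6 188. ] 0.8 [337.11766772 168.41170205] [336.70959309 189.98697043]
slot [329.1 154.2] 0.35 [337.11766772 168.41170205] [336.70959309 189.98697043]
blue_pin_tip [286.3 237.9] 0.76 [337.11766772 168.41170205] [336.70959309 189.98697043]
blue_pin_tip [337.4 166.3] 0.65 [337.11766772 168.41170205] [336.70959309 189.98697043]
blue_pin_tip [288.9 278.6] 0.34 [337.11766772 168.41170205] [336.70959309 189.98697043]
top [333 206]
```

View pics/c4.png

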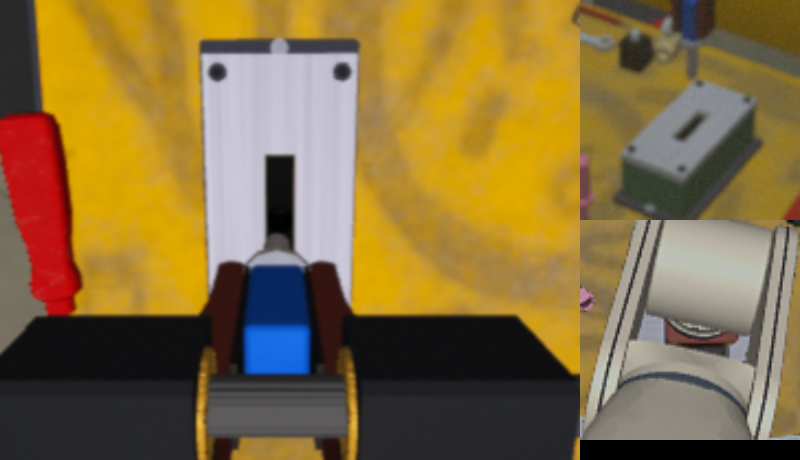

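Run:
```python
from h import *
z=np.load("pics/w4.npz"); c=(z["K"],z["p"],z["r"],None)
im=cv2.imread("pics/w4.png"); g=im.max(2).astype(float)
for r in (182,188,194,200,206):
    row=g[r,300:340]; d=np.where(row<110)[0]+300
    # subpixel half-level crossings
    def cross(a,b):
        for k in range(a,b,1 if b>a else -1):
            s=1 if b>a else -1
            if (g[r,k]-115)*(g[r,k+s]-115)<=0: return k+s*(g[r,k]-115)/(g[r,k]-g[r,k+s])
    L=cross(320,300);Rr=cross(320,340); print(r,L,Rr,ray_z(c,[L,r],62)[:2].round(1),ray_z(c,[Rr,r],62)[:2].round(1))
for col in(316,320,324):
    print(col,g[170:222,col].astype(int))
print("tip proj",proj(c,[494.1,-93.8,119]),"collar",proj(c,[494.1,-93.8,164]),"griptop",proj(c,[494.1,-93.8,208]))
for r in range(214,240,3): print(r,im[r,308:332].max(1))
```

```text
182 312.28723404255317 326.73118279569894 [488.2 -73.7] [501.7 -73.3]
188 312.29473684210524 326.67045454545456 [488.3 -79.4] [501.8 -79.1]
194 312.28723404255317 326.6 [488.4 -85.2] [502.  -84.8]
200 312.35955056179773 326.6 [488.6 -91. ] [502.1 -90.7]
206 312.35164835164835 326.6136363636364 [488.7 -96.9] [502.3 -96.6]
316 [214 214 215 215 215 214 203 127  48  21  18  17  17  17  17  17  18  16
  17  15  17  15  16  16  15  14  14  15  16  16  15  14  14  12   8   8
   8   2   1   4   3   1   4   3   3   6  27  69  78  79  81  80]
320 [215 215 215 215 215 215 203 127  49  20  18  17  18  18  16  16  16  16
  17  15  16  14  15  16  15  16  15  15  16  14  15  14  14   9  12  15
  12   8   3   2   2   4   3   1   1   2  22  64  78  81  82  81]
324 [210 210 210 210 210 210 198 124  46  20  17  17  18  16  17  16  17  18
  17  17  16  15  17  16  14  16  17  16  17  16  15  13  14  14  12   8
   3   1   1   2   0   1   3   2   5  10  13  13  15  30  48  53]
tip proj [318.06840613 220.93305245] collar [318.04593312 242.83433458] griptop [318.01029124 277.56945278]
214 [209 210 209 198 
[... 155 characters left out ...]
 17
  62 149 201 217 216 213]
220 [208 209 209 198 148  83  74  77  81  81  81  81  82  80  78  71  48  23
  62 147 199 216 215 213]
223 [209 209 206 167  93  75  77  79  82  88  89  84  82  74  72  74  58  33
  62 149 201 215 216 212]
226 [136 106 102 104 122 138 149 162 172 175 178 178 174 167 151 135 117 104
  97 103 136 187 211 212]
229 [180 183 184 182 182 183 183 182 182 183 183 183 184 186 185 184 183 181
 180 179 175 158 129 138]
232 [149 145 146 144 145 145 144 145 145 144 145 146 147 147 146 146 146 145
 143 144 154 170 178 173]
235 [92 93 93 92 93 93 92 94 93 94 93 93 93 93 93 93 94 94 92 93 94 94 96 91]
238 [94 93 94 94 94 94 95 94 95 94 94 94 94 93 93 94 94 93 93 95 94 93 91 70]
```

{"fn": "arm_command", "kwargs": {
  "targets": [
    [1.3, 0, 1.5, 0],
    [0, 25, 0, 0],
    [0, 20, 0, 0],
    [0, 8, 0, 0],
    [0, 0, 0, 0],
    [0, 1, 0, 0],
    [0, 1, 0, 0],
    [0, 1, 0, 0],
    [0, 1, 0, 0],
    [0, 0, 0, 0]
  ]
}}

```text
t: 8.25
ee_pos: [496.0, -92.6, 132.1]
orientation: [-1.571, -0.02, 0.019]
ft_force: [0.1, 0.8, -0.0]
width: 15.9
```

{"fn": "arm_command", "kwargs": {
  "targets": [
    [0, 1, 0, 0],
    [0, 1, 0, 0],
    [0, 1, 0, 0],
    [0, 0, 0, 0]
  ]
}}

```text
t: 8.58
ee_pos: [495.6, -92.5, 128.5]
orientation: [-1.571, -0.019, 0.02]
ft_force: [0.9, 0.4, -0.4]
width: 16.2
```

{"fn": "arm_command", "kwargs": {
  "targets": [
    [0, 1, 0, 0],
    [0, 1, 0, 0],
    [0, 1, 0, 0],
    [0, 1, 0, 0],
    [0, 0, 0, 0]
  ]
}}

```text
t: 9.0
ee_pos: [495.6, -92.5, 124.4]
orientation: [-1.571, -0.019, 0.02]
ft_force: [0.1, -0.4, -1.0]
width: 16.0
```

{"fn": "arm_command", "kwargs": {
  "targets": [
    [0, 2, 0, 0],
    [0, 2, 0, 0],
    [0, 2, 0, 0],
    [0, 1, 0, 0],
    [0, 0, 0, 0],
    [0, 0, 0, 0]
  ]
}}

```text
t: 9.5
ee_pos: [495.7, -92.5, 117.6]
orientation: [-1.571, -0.019, 0.02]
ft_force: [0.1, 0.6, -0.3]
width: 15.8
```

{"fn": "arm_command", "kwargs": {
  "targets": [
    [0, 0.5, 0, 0],
    [0, 0.5, 0, 0],
    [0, 0.5, 0, 0],
    [0, 0, 0, 0]
  ]
}}

```text
t: 9.83
ee_pos: [495.7, -92.5, 116.1]
orientation: [-1.571, -0.02, 0.02]
ft_force: [-0.3, -0.8, -0.3]
width: 15.8
```

{"fn": "arm_command", "kwargs": {
  "targets": [
    [0, 0.4, 0, 0],
    [0, 0.4, 0, 0],
    [0, 0, 0, 0]
  ]
}}

```text
t: 10.08
ee_pos: [495.7, -92.5, 115.3]
orientation: [-1.571, -0.02, 0.02]
ft_force: [0.3, 1.0, -1.1]
width: 16.2
```

{"fn": "arm_command", "kwargs": {
  "targets": [
    [0, 0.4, 0, 0],
    [0, 0, 0, 0]
  ]
}}

```text
t: 10.25
ee_pos: [495.8, -92.5, 115.0]
orientation: [-1.571, -0.02, 0.02]
ft_force: [-0.4, 0.0, -0.5]
width: 15.9
```

{"fn": "arm_command", "kwargs": {
  "targets": [
    [0, 0.4, 0, 0],
    [0, 0, 0, 0]
  ]
}}

```text
t: 10.42
ee_pos: [495.8, -92.5, 114.9]
orientation: [-1.571, -0.02, 0.02]
ft_force: [-1.1, 0.3, 3.8]
width: 15.6
```

{"fn": "arm_command", "kwargs": {
  "targets": [
    [0, 0.2, -1, 0],
    [0, 0, -1, 0],
    [0, 0, -1, 0],
    [0, 0, -1, 0]
  ]
}}

```text
t: 10.75
ee_pos: [496.2, -96.0, 114.8]
orientation: [-1.57, -0.02, 0.019]
ft_force: [-0.2, 4.0, 5.7]
width: 16.0
```

{"fn": "arm_command", "kwargs": {
  "targets": [
    [0, 0, -1, 0],
    [0, 0, -1, 0],
    [0, 0, -1, 0]
  ]
}}

```text
t: 11.0
ee_pos: [496.3, -99.2, 114.8]
orientation: [-1.57, -0.02, 0.019]
ft_force: [-0.9, 3.6, 4.8]
width: 15.8
```

{"fn": "arm_command", "kwargs": {
  "targets": [
    [0, 0, -1, 0],
    [0, 0, -1, 0],
    [0, 0, -1, 0]
  ]
}}

```text
t: 11.25
ee_pos: [495.8, -102.8, 114.1]
orientation: [-1.571, -0.02, 0.02]
ft_force: [-0.5, 0.2, -0.2]
width: 15.9
```

{"fn": "arm_command", "kwargs": {
  "targets": [
    [0, 0, -1, 0],
    [0, 0, -1, 0],
    [0, 0, 0, 0]
  ]
}}

```text
t: 11.5
ee_pos: [495.8, -104.8, 114.1]
orientation: [-1.571, -0.019, 0.02]
ft_force: [0.4, -0.2, -0.8]
width: 15.7
```

{"fn": "arm_command", "kwargs": {
  "targets": [
    [0, 0.5, -0.5, 0],
    [0, 0.5, 0, 0],
    [0, 0, 0, 0]
  ]
}}

```text
t: 11.75
ee_pos: [495.9, -105.0, 113.2]
orientation: [-1.571, -0.019, 0.02]
ft_force: [1.3, -0.1, -0.5]
width: 15.8
```

{"fn": "arm_command", "kwargs": {
  "targets": [
    [0, 0.5, 0, 0],
    [0, 0.5, 0, 0],
    [0, 0, 0, 0]
  ]
}}

```text
t: 12.0
ee_pos: [496.0, -105.0, 112.3]
orientation: [-1.571, -0.02, 0.02]
ft_force: [0.9, 0.6, -0.5]
width: 15.9
```

{"fn": "arm_command", "kwargs": {
  "targets": [
    [0, 0.5, 0, 0],
    [0, 0.5, 0, 0],
    [0, 0, 0, 0]
  ]
}}

```text
t: 12.25
ee_pos: [496.0, -105.0, 111.3]
orientation: [-1.571, -0.02, 0.02]
ft_force: [-0.1, -0.8, -1.1]
width: 16.3
```

{"fn": "arm_command", "kwargs": {
  "targets": [
    [0, 0.5, 0, 0],
    [0, 0.5, 0, 0],
    [0, 0, 0, 0]
  ]
}}

```text
t: 12.5
ee_pos: [496.0, -105.0, 110.3]
orientation: [-1.571, -0.019, 0.02]
ft_force: [0.2, 0.5, -0.4]
width: 16.0
```

{"fn": "arm_command", "kwargs": {
  "targets": [
    [0, 0.5, 0, 0],
    [0, 0.5, 0, 0],
    [0, 0, 0, 0]
  ]
}}

```text
t: 12.75
ee_pos: [496.0, -105.0, 109.3]
orientation: [-1.571, -0.02, 0.02]
ft_force: [-0.5, 0.6, -0.5]
width: 15.9
```

{"fn": "arm_command", "kwargs": {
  "targets": [
    [0, 0.5, -0.5, 0],
    [0, 0.5, -0.5, 0],
    [0, 0, 0, 0]
  ]
}}

```text
t: 13.0
ee_pos: [496.0, -105.9, 108.3]
orientation: [-1.57, -0.019, 0.02]
ft_force: [-0.2, 2.1, 0.8]
width: 15.9
```

{"fn": "arm_command", "kwargs": {
  "targets": [
    [0, 1, 0, 0],
    [0, 1, 0, 0],
    [0, 1, 0, 0],
    [0, 0, 0, 0]
  ]
}}

```text
t: 13.33
ee_pos: [496.0, -105.9, 105.2]
orientation: [-1.571, -0.019, 0.02]
ft_force: [-0.7, 2.8, 0.3]
width: 15.6
```

{"fn": "arm_command", "kwargs": {
  "targets": [
    [0, 0.5, 0.8, 0],
    [0, 0.5, 0, 0],
    [0, 0.5, 0, 0],
    [0, 0, 0, 0]
  ]
}}

```text
t: 13.67
ee_pos: [496.1, -105.4, 103.8]
orientation: [-1.571, -0.02, 0.02]
ft_force: [0.5, 0.0, -0.5]
width: 16.2
```

{"fn": "arm_command", "kwargs": {
  "targets": [
    [0, 0.5, 0, 0],
    [0, 0.5, 0, 0],
    [0, 0, 0, 0]
  ]
}}

```text
t: 13.92
ee_pos: [496.0, -105.3, 102.8]
orientation: [-1.571, -0.02, 0.02]
ft_force: [-0.3, -0.5, 0.2]
width: 15.8
```

{"fn": "arm_command", "kwargs": {
  "targets": [
    [0, 0.5, 0, 0],
    [0, 0.5, 0, 0],
    [0, 0, 0, 0]
  ]
}}

```text
t: 14.17
ee_pos: [495.9, -105.2, 101.8]
orientation: [-1.571, -0.019, 0.02]
ft_force: [-0.8, -0.4, 0.5]
width: 15.8
```

{"fn": "arm_command", "kwargs": {
  "targets": [
    [0, 0.5, 0, 0],
    [0, 0.5, 0, 0],
    [0, 0, 0, 0]
  ]
}}

```text
t: 14.42
ee_pos: [496.0, -105.2, 100.9]
orientation: [-1.571, -0.02, 0.02]
ft_force: [-0.9, 0.1, 1.3]
width: 15.7
```

{"fn": "arm_command", "kwargs": {
  "targets": [
    [0, 0.5, 0, 0],
    [0, 0.5, 0, 0],
    [0, 0, 0, 0]
  ]
}}

```text
t: 14.67
ee_pos: [496.0, -105.2, 99.9]
orientation: [-1.571, -0.019, 0.02]
ft_force: [-2.3, -0.1, 1.6]
width: 15.5
```

{"fn": "arm_command", "kwargs": {
  "targets": [
    [0, 0.5, 0, 0],
    [0, 0.5, 0, 0],
    [0, 0, 0, 0]
  ]
}}

```text
t: 14.92
ee_pos: [496.0, -105.2, 98.8]
orientation: [-1.571, -0.02, 0.02]
ft_force: [-1.0, -0.7, -0.0]
width: 16.1
```

{"fn": "arm_command", "kwargs": {
  "targets": [
    [0, 0.7, 0, 0],
    [0, 0.7, 0, 0],
    [0, 0.7, 0, 0],
    [0, 0, 0, 0]
  ]
}}

```text
t: 15.25
ee_pos: [496.0, -105.2, 96.5]
orientation: [-1.571, -0.02, 0.02]
ft_force: [-1.5, -1.0, -1.9]
width: 15.8
```

{"fn": "arm_command", "kwargs": {
  "targets": [
    [0, 0.7, 0, 0],
    [0, 0.7, 0, 0],
    [0, 0.7, 0, 0],
    [0, 0, 0, 0]
  ]
}}

```text
t: 15.58
ee_pos: [496.0, -105.2, 94.4]
orientation: [-1.571, -0.02, 0.02]
ft_force: [-1.1, 0.2, -0.3]
width: 15.8
```

{"fn": "arm_command", "kwargs": {
  "targets": [
    [0, 0.5, 0, 0],
    [0, 0.5, 0, 0],
    [0, 0.5, 0, 0],
    [0, 0, 0, 0]
  ]
}}

```text
t: 15.92
ee_pos: [496.0, -105.2, 93.0]
orientation: [-1.571, -0.02, 0.02]
ft_force: [-1.0, -0.1, -0.6]
width: 16.1
```

{"fn": "arm_command", "kwargs": {
  "targets": [
    [0, 0.5, 0, 0],
    [0, 0.5, 0, 0],
    [0, 0.5, 0, 0],
    [0, 0, 0, 0]
  ]
}}

```text
t: 16.25
ee_pos: [496.0, -105.2, 91.5]
orientation: [-1.571, -0.02, 0.02]
ft_force: [-0.8, 0.5, 0.6]
width: 16.0
```

{"fn": "arm_command", "kwargs": {
  "targets": [
    [0, 0.4, 0, 0],
    [0, 0.4, 0, 0],
    [0, 0, 0, 0]
  ]
}}

```text
t: 16.5
ee_pos: [496.1, -105.2, 91.0]
orientation: [-1.571, -0.02, 0.02]
ft_force: [-2.5, 0.3, 4.8]
width: 15.6
```

```bash
python3 look.py w5 slot
python3 - <<'E'
from h import *
o=get_obs(); print(o["ft_force"],o["width"])
im=get_image("scene"); cv2.imwrite("pics/scene3.png",im); u=proj(cam("scene"),[496,-105,80]).astype(int); print(u)
w=cv2.imread("pics/w5.png")
cv2.imwrite("pics/c5.png",np.hstack([cv2.resize(im[u[1]-40:u[1]+40,u[0]-40:u[0]+40],(400,400)),cv2.resize(w[150:350,220:420],(400,400))]))
E
```

```text
[ 496.1 -105.2   91. ] [-1.571 -0.02   0.02 ]
slot [318.4 226. ] 0.84 [496.1 -95.8  62. ]
slot [479.6 341.3] 0.74 [ 610.6 -177.6   62. ]
[-1.70139608  0.64070972  4.35121561] 15.920435259086853
[339 180]
```

View pics/c5.png

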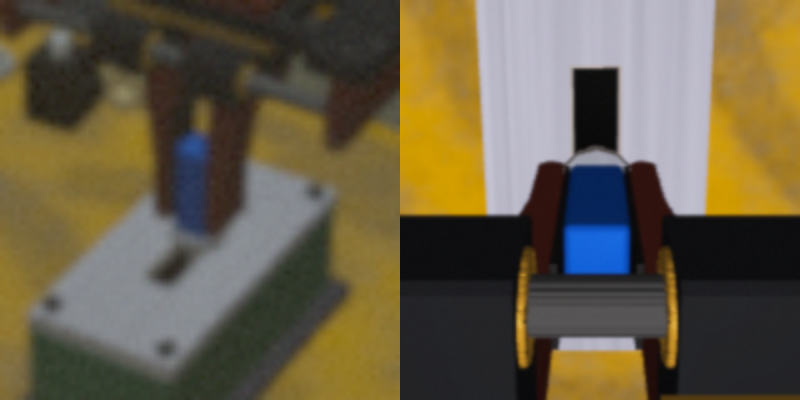

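{"fn": "arm_command", "kwargs": {
  "targets": [
    [0, 0.3, 0, 0],
    [0, 0, 0, 0]
  ]
}}

```text
t: 16.82
ee_pos: [496.1, -105.3, 90.9]
orientation: [-1.571, -0.02, 0.02]
ft_force: [-2.8, 0.3, 9.1]
width: 15.7
```

{"fn": "arm_command", "kwargs": {
  "targets": [
    [0, 0, 0, 0],
    [0, 0, 0, 0],
    [0, 0, 0, 0],
    [0, 0, 0, 0],
    [0, 0, 0, 0],
    [0, 0, 0, 0]
  ],
  "gripper": 50
}}

```text
t: 17.32
ee_pos: [496.1, -105.2, 90.5]
orientation: [-1.571, -0.02, 0.02]
ft_force: [-1.0, 0.3, 0.3]
width: 43.6
```

{"fn": "arm_command", "kwargs": {
  "targets": [
    [0, -10, 0, 0],
    [0, -25, 0, 0],
    [0, -35, 0, 0],
    [0, -35, 0, 0],
    [0, -30, 0, 0],
    [0, 0, -40, 0],
    [0, 0, 0, 0],
    [0, 0, 0, 0]
  ]
}}

```text
t: 17.98
ee_pos: [497.2, -146.3, 226.7]
orientation: [-1.571, -0.019, 0.016]
ft_force: [-0.0, -0.1, -1.3]
width: 43.8
```

```bash
python3 look.py w6 slot blue_pin_grip orange_pin_grip
python3 - <<'E'
from h import *
o=get_obs(); print(o["ft_force"],o["width"])
im=get_image("scene"); cv2.imwrite("pics/scene4.png",im); c=cam("scene"); print("expected grip",proj(c,[496,-105,89]),"if 12 high",proj(c,[496,-105,101]))
for t in("blue_pin_grip","orange_pin_grip"):
    for d in tip_of("scene",t): print(t,np.round(d["at"],1),round(d["conf"],2))
w=cv2.imread("pics/w6.png")
cv2.imwrite("pics/c6.png",np.hstack([cv2.resize(im[140:290,250:400],(400,400)),cv2.resize(w[50:300,200:450],(400,400))]))
E
```

```text
[ 497.2 -146.3  226.7] [-1.571 -0.019  0.016]
slot [316.8 147.7] 0.56 [495.1 -96.8  62. ]
blue_pin_grip [320.5 159.1] 0.77 [ 499.  -107.1   77. ]
blue_pin_grip [213.1   7.2] 0.23 [400.9  24.   77. ]
[-0.04939443 -0.16261408 -0.06964012] 44.096561504621434
expected grip [339.23704304 177.2181519 ] if 12 high [339.33770592 172.64544436]
blue_pin_grip [283.6 211.9] 0.62
blue_pin_grip [335.9 178.4] 0.6
blue_pin_grip [348.2 274.2] 0.47
blue_pin_grip [404.6 212.8] 0.39
orange_pin_grip [268.7 263. ] 0.63
```

View pics/c6.png

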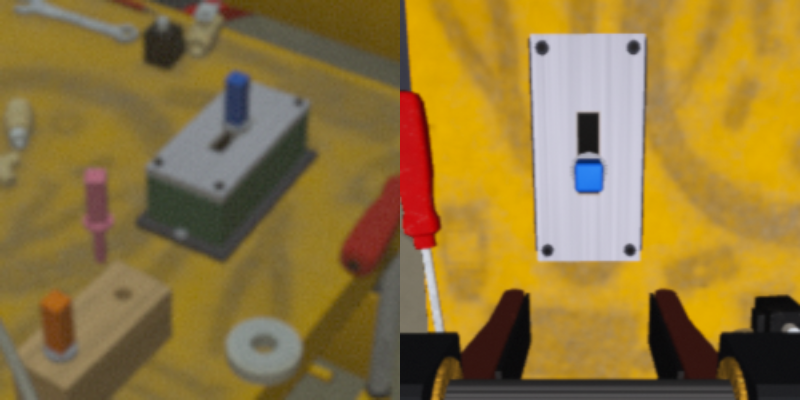

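```bash
python3 -c "
from workcell import *
print(close_job())"
```

```text
the job is handed in; nothing more can be done
None
```

The blue pin is locked in the carriage with its collar down on the cover. It is released, and the job was handed in at about 18 s of the 64 s allowed.

**What I did:**
- I took the blue pin from the stand and put its tip through the slot. It met the carriage at tool height 115 mm, which puts the tip at 46 mm, as specified.
- I slid it toward −y with about 5 N, and it dropped into the hole about 10 mm from the slot's centre.
- I centred it by touching the hole's wall, then pressed it down until the collar seated at tool height 91.0 mm, which is the expected home height. The largest force reading was about 9 N.

**Last checks:**
- The pictures after release show the pin upright with its collar on the cover. The network's grip point in the scene picture was about 3 px from where a fully home pin should appear.
- The orange pin is still in its hole; the networks put its grip within 2 px of where it was. The pink pin and the loose things that show in the last pictures look unmoved; I did not measure them.
- The gripper is clear of everything.

**One check did not agree:** I never saw the 5–15 N push needed to pass the sprung balls. The readings at the end of each step stayed below 2 N there, so the peak probably fell between readings. That the pin is gripped is inferred from its full depth, since I did not feel it directly.

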